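# Stack two press tool sets on their bolster plates

### The job

Lay out the two forming tools for the press. In the middle of the blue plate stack, from the bottom up, the square steel die, the red pad and the aluminium pusher (stem up), each centred on the one below; in the middle of the white plate set the brass ring, then seat the black steel plunger in it, foot in the hole and collar fully down on the ring. Leave the black pad, the jar and the copper bowl where they are.

Things in the scene. Friction and masses are not known exactly. Their poses are not given: they have to be found in the camera images.
- bolster_blue: Blue-painted flat steel plate, 110 x 110 mm, 18 mm high, fixed to the bench, four dark screw spots near its corners. Origin: centre of its underside; z up, x and y along its edges.
- bolster_white: White-painted flat steel plate, the same 110 x 110 x 18 mm, fixed. Origin: centre of its underside; z up, x and y along its edges.
- die: Loose square bright steel block, 60 x 60 mm, 25 mm high, with a round blind cavity 35 mm across and 10 mm deep in its top; about 0.6 kg. Origin: centre of its underside; z up, x and y square to its side faces. It lies cavity up at any yaw.
- pad_red: Loose red urethane disc, 56 mm in diameter, 16 mm thick, lying flat; 50 g. Origin: centre of its underside, z up.
- pusher: Loose bright aluminium pusher: a round flange 52 mm in diameter and 10 mm thick, with a round stem 28 mm in diameter rising from it to 42 mm above the underside; stands stem up; about 0.12 kg. Origin: centre of its underside, z up.
- ring_die: Loose brass ring, outside diameter 60 mm, through hole 42 mm, 22 mm high, lying flat; about 0.27 kg. Origin: centre of its underside, z up.
- plunger: Loose black steel plunger, round: a foot 28 mm in diameter from 0 to 16 mm height (its tip tapered to 24 mm), a collar 56 mm in diameter from 16 to 27 mm, a stem 28 mm in diameter from 27 to 60 mm; stands on its foot; about 0.35 kg. Origin: centre of the foot's underside, z up. Seated in the brass ring its collar rests on the ring and its origin is 6 mm above the ring's underside.
- pad_black: Bystander: loose black rubber disc, 56 mm in diameter, 16 mm thick, lying flat. Origin: centre of its underside. Not to be moved.
- jar: Bystander: loose amber glass jar with white cap, 50 mm in diameter, 60 mm high. Origin: centre of its underside. Not to be moved.
- bowl: Bystander: loose copper bowl, 80 mm across the rim, 30 mm high. Origin: centre of its underside. Not to be moved.
Not all that is in view belongs to the job. Of the things like the die, leave any that is turquoise; of the rest the smaller one is meant. Leave any green or turquoise look-alike of the ring_die alone.

How it is judged:
By the outcome, as a careful person would: the job done as asked, in the order asked, and still so for the second after the job is handed in, with the robot touching nothing.
It also fails if it takes over 109 s, if anything falls off the work surface, if the arm or the gripper's body presses on something with over 40 N, if the wrist force passes 120 N, or if a joint passes its speed limit or range.

### The arm

A 6-joint arm with a two-finger parallel gripper is mounted at the origin on the work surface. World frame = base frame: x ahead of the robot, y to its left, z up, the work surface at z = 0. Lengths are in m, angles in degrees, forces in N, time in s.
With the tool pointing down it reaches from about 0.35 to 0.875 m from the base axis. Payload 4.2 kg.
Tool frame: the origin (TCP) lies midway between the tips of the shut fingers; the grasp point (between the pads) lies 19 mm behind it; z points along the fingers, y is the line along which they close (so a half turn about z gives the same grasp; the last joint's range is limited). The gripper opens to 87 mm and grips with 3 to 60 N. Pads are 19 mm wide; open, the fingers measure 117 mm over their backs; the gripper's body (75 mm by 190 mm) begins 51 mm behind the grasp point.
Start: joints at [-56.173, 22.042, 0.453, 0, -68.411, -14.817], TCP at [0.204, -0.591, 0.223] pointing down, gripper open.
Joint ranges: [-179.83, 179.83], [-69.29, 118.12], [-61.27, 80.66], [-181.25, 117.63], [-171.15, -9.14], [-177.46, 177.46]. Speed limits (degrees/s): [159.86, 159.86, 180, 180, 180, 180].

### API

Orientations are given as a 3x3 rotation matrix whose columns are the frame's x, y, z axes.
In Python, from station import r, cams gives the robot as it stands.
- The arm moves only by the tool play_rows, never from a script. Its argument "commands" is text: rows parted by semicolons, each of 6 numbers parted by spaces: the shift along the world's x, y, z normalised to -1 to 1, where 1 is 30 mm, then the turn, a rotation vector about the world's x, y, z normalised to -1 to 1, where 1 is 0.15 rad. A call has 1 to 20 rows; each row shifts and turns the commanded pose from where the row before left it; what a row does not reach is not made up. A row lasts 1/10 s, in which the tool goes at most 50 mm and 8.59 degrees, less where a joint would pass 70% of its speed; a pose out of reach is approached as far as the arm can. A call with a number of a shift or a turn outside -1 to 1 is refused whole. A call with a gripper value outside its range is refused whole. "grip" is the finger opening in mm, from 0 to 87, set as the call begins (left out, the last holds). The fingers move at their own pace and stop on an object; the grip force is fixed at half the most. Time passes only in rows, so rows that do not move let the fingers close. It gives the time, the measured TCP pose, the force, the opening and the grip force at its end, in the units of the state.
- r.sense(): the state, without advancing time (a new reading comes with each control period).
- cams.capture(name): name is "scene" or "top" or "wrist"; returns (picture, depth): 400x640x3 uint8, blue, green, red; 400x640 float32, m along the optical axis (not along the pixel's ray), 0 where there is no reading.
- cams.camera_info(name): a dict with "mtx" (3x3 intrinsics, pixels), "k1" (the pictures are not rectified: a ray, as slopes to the right and down, at radius r is drawn at 1 + k1 r^2 times it, then the intrinsics apply), "R" (3x3) and "t" (3): a world point X has camera coordinates R X + t. Camera axes: x right, y down, z forward; pixel columns grow to the right and rows downward; lengths in m; the calibration is good to about 2 mm. A picture is of the moment at which its call begins: read the wrist's pose just before it. camera_info takes no time and is no camera call; for the wrist camera it gives the pose at the moment of the call.
- r.finish_job(): hands the job in; it is judged then, once.
The state is a dict: "time_s": time; "joints": joint angles; "joint_velocities": joint speeds; "effort": joint torques, N m; "tcp_pos": TCP position; "ee_rot": TCP orientation; "wrist_force": force on the tool from outside, world axes, zero at the start; "moment": the same for the moment, N m; "gripper_width": opening from 0.0 (shut) to 1.0 (fully open); "gripper_force": force on a finger pad.
Only numpy, scipy, OpenCV 4.12 (cv2) and the standard library are available. Lean on these libraries where they do the work, as an engineer would, in place of code of your own. Each camera call takes 0.05 s, during which the arm holds its last target. There are 200 camera calls.

## Working session

There is one attempt and no reset: what is moved stays moved. The work goes in short steps, Python scripts to look and compute and a tool call to move; the robot and the scene stay as the last step left them, time stands still between calls to the robot, and variables do not carry over. Pictures are saved under pics/ and viewed, at most 16 in all, crops included, and the job is handed in when it is done.

Besides the shell and the picture viewer there is one more tool, called after "Request:" as a command line: name --argument value ..., lists and objects as JSON in quotes. play_rows: Moves the arm, as the interface text tells. Scaled input: -1 to 1 covers 30 mm each way for a shift and 0.15 rad each way for a turn. Its arguments: {"type":"object","properties":{"commands":{"type":"string"},"grip":{"type":"number"}},"required":["commands"]}

```bash
ls; mkdir -p pics; python3 - <<'E'
from station import r,cams
import cv2,numpy as np
s=r.sense();print(s['time_s'],s['tcp_pos'],s['ee_rot'],s['gripper_width'])
for n in ['top','scene']:
    im,d=cams.capture(n);cv2.imwrite(f'pics/{n}0.png',im);np.save(f'pics/{n}0.npy',d)
    i=cams.camera_info(n);print(n,i)
E
```

```text
pics
0.0 [ 0.20340061 -0.59034732  0.22147418] [[-9.45531526e-01 -3.25529638e-01 -7.66484358e-04]
 [-3.25530533e-01  9.45529368e-01  2.02122578e-03]
 [ 6.67645767e-05  2.16064675e-03 -9.99997664e-01]] 0.9971355711079385
top {'mtx': array([[516.0279662 ,   0.        , 316.29088288],
       [  0.        , 516.0279662 , 201.97733733],
       [  0.        ,   0.        ,   1.        ]]), 'k1': -0.05714250813802852, 'R': array([[ 0.0110108 , -0.99982069,  0.01540641],
       [-0.98388097, -0.01358284, -0.178308  ],
       [ 0.17848529, -0.01319476, -0.98385411]]), 't': array([-0.02288518,  0.55264505,  1.15124865])}
scene {'mtx': array([[379.22067259,   0.        , 320.35670153],
       [  0.        , 379.22067259, 198.35130175],
       [  0.        ,   0.        ,   1.        ]]), 'k1': -0.010059116342146653, 'R': array([[-0.27876283,  0.96027475,  0.01279404],
       [ 0.72937201,  0.22036186, -0.64765509],
       [-0.62474615, -0.17121055, -0.76182622]]), 't': array([ 0.17561536, -0.39028479,  1.42254702])}
```

View pics/top0.png

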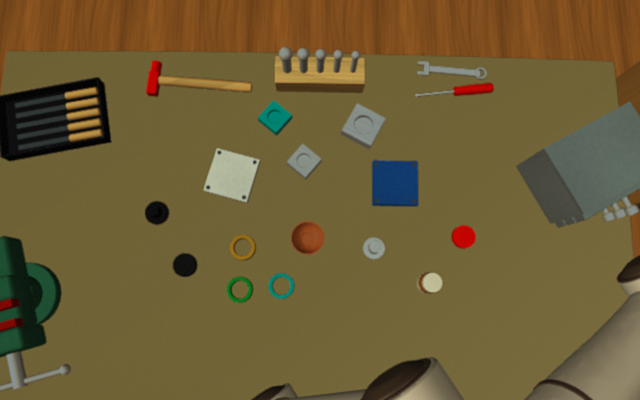

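View pics/scene0.png

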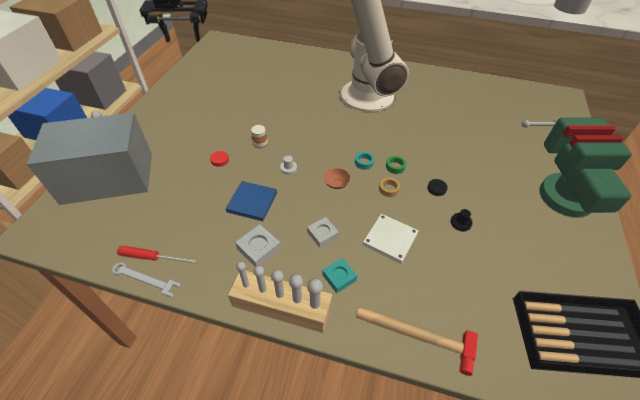

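Top view: die candidates are turquoise (275,117), large grey (363,125) and small grey (304,161), so I take the small grey one. Ring candidates are brass (242,247), green (240,290) and turquoise (281,286), so brass. The black pair is the plunger (157,213), which has a stem, and the pad (185,265), which stays. Red pad (463,237), pusher (374,248).

```bash
cat > h.py <<'E'
import cv2,numpy as np
def ray(i,uv):
    uv=np.atleast_2d(np.float64(uv));K=i['mtx']
    p=(uv-K[[0,1],2])/K[[0,1],[0,1]];q=p.copy()
    for _ in range(10): q=p/(1+i['k1']*(q**2).sum(1,keepdims=True))
    return np.c_[q,np.ones(len(q))]@i['R'], -i['R'].T@i['t']
def plane(i,uv,z):
    d,c=ray(i,uv); return c+d*((z-c[2])/d[:,2:])
def proj(i,X):
    c=np.atleast_2d(X)@i['R'].T+i['t'];q=c[:,:2]/c[:,2:]
    q=q*(1+i['k1']*(q**2).sum(1,keepdims=True))
    return q@i['mtx'][:2,:2].T+i['mtx'][:2,2]
def blob(m,seed=None):
    """largest (or nearest-to-seed) contour of a mask"""
    m=cv2.morphologyEx(m.astype(np.uint8)*255,cv2.MORPH_OPEN,np.ones((2,2)))
    cs=[c for c in cv2.findContours(m,cv2.RETR_EXTERNAL,cv2.CHAIN_APPROX_NONE)[0] if cv2.contourArea(c)>60]
    if seed is None: return max(cs,key=cv2.contourArea)
    return min(cs,key=lambda c:np.hypot(*(c[:,0].mean(0)-seed)))
E
python3 - <<'E'
from station import cams
from h import *
i=cams.camera_info('top');im=cv2.imread('pics/top0.png');d=np.load('pics/top0.npy')
hsv=cv2.cvtColor(im,cv2.COLOR_BGR2HSV);H,S,V=[hsv[...,k].astype(int) for k in range(3)]
M={'blue':((H>100)&(H<130)&(S>120),(395,183),.018),'white':((S<60)&(V>150),(232,175),.018),
'die':((S<60)&(V>90),(304,161),.025),'bigdie':((S<60)&(V>90),(363,125),.03),'red':(((H<5)|(H>174))&(S>180)&(V>100),(463,237),.016),
'pusher':((S<60)&(V>90),(374,248),.010),'ring':((H>12)&(H<25)&(S>150)&(V>120),(242,247),.022),
'plunger':(V<50,(157,213),.027),'pad_black':(V<50,(185,265),.016)}
for n,(m,s,z) in M.items():
    c=blob(m,s);P=plane(i,c[:,0],z)[:,:2];rc=cv2.minAreaRect(P.astype(np.float32)*1000)
    u,v=c[:,0].mean(0).astype(int)
    dz=d[v,u]; dd,cc=ray(i,[(u,v)]); print(n,(u,v),'ctr',np.round(rc[0],1),'size',np.round(rc[1],1),'ang',round(rc[2],1),'zdepth',np.round((cc+dd*dz)[0],3))
E
```

```text
blue (np.int64(395), np.int64(183)) ctr [ 606.5 -208.8] size [107.2 108.6] ang 89.4 zdepth [ 0.609 -0.207  0.015]
white (np.int64(231), np.int64(175)) ctr [621.1 187.5] size [108.5 108.3] ang 75.5 zdepth [0.622 0.19  0.017]
die (np.int64(304), np.int64(161)) ctr [656.6  13.4] size [60.7 62.8] ang 50.3 zdepth [0.66  0.015 0.013]
bigdie (np.int64(364), np.int64(125)) ctr [ 748.7 -131.6] size [81.3 82.8] ang 62.0 zdepth [ 0.753 -0.132  0.019]
red (np.int64(464), np.int64(237)) ctr [ 477.8 -370.2] size [50.4 54. ] ang 0.5 zdepth [ 0.479 -0.371  0.014]
pusher (np.int64(374), np.int64(248)) ctr [ 449.9 -156. ] size [49.9 50.2] ang 0.6 zdepth [ 0.448 -0.151  0.04 ]
ring (np.int64(242), np.int64(247)) ctr [447.2 154.1] size [58.6 56.3] ang 2.2 zdepth [ 0.45   0.159 -0.001]
plunger (np.int64(157), np.int64(213)) ctr [524.2 358.9] size [50.3 55. ] ang 0.8 zdepth [0.521 0.352 0.056]
pad_black (np.int64(185), np.int64(265)) ctr [402.4 288.3] size [51.3 54.5] ang 0.9 zdepth [0.405 0.29  0.014]
```

Request:
play_rows --commands ".58 .77 0 0 0 .18;.58 .77 0 0 0 .18;.58 .77 0 0 0 .18;.58 .77 0 0 0 .18;.58 .77 0 0 0 .18;.58 .77 0 0 0 .18;.58 .77 0 0 0 .18;.58 .77 0 0 0 .18;.58 .77 0 0 0 .18;.58 .77 0 0 0 .18;.58 .77 0 0 0 .18;.58 .77 0 0 0 .18;.58 .77 0 0 0 .18;.58 .77 0 0 0 .18;.58 .77 0 0 0 .18;.58 .77 0 0 0 .18;.58 .77 0 0 0 .18;.58 .77 0 0 0 .18;.58 .77 0 0 0 .18;.58 .77 0 0 0 .18" --grip 87

```text
time_s: 2.1
tcp_pos: [0.5519, -0.1278, 0.2221]
ee_rot: [[-0.643, -0.766, -0.001], [-0.766, 0.643, 0.0], [0.0, 0.001, -1.0]]
wrist_force: [1.2, 0.6, 0.7]
gripper_width: 0.995
gripper_force: 0.0
```

Request:
play_rows --commands ".58 .78 0 0 0 0;.58 .78 0 0 0 0;.58 .78 0 0 0 0;.58 .78 0 0 0 0;.58 .78 0 0 0 0;.58 .78 0 0 0 0;0 0 0 0 0 0;0 0 0 0 0 0"

```text
time_s: 2.9
tcp_pos: [0.6557, 0.0119, 0.2215]
ee_rot: [[-0.643, -0.766, -0.002], [-0.766, 0.643, -0.0], [0.002, 0.001, -1.0]]
wrist_force: [-0.7, -0.6, 0.6]
gripper_width: 0.999
gripper_force: 0.0
```

```bash
python3 - <<'E'
from station import r,cams
import cv2,numpy as np
s=r.sense();print(s['time_s'],s['tcp_pos'],s['ee_rot'],s['joints'],s['wrist_force'])
i=cams.camera_info('wrist');im,d=cams.capture('wrist');cv2.imwrite('pics/w1.png',im);np.save('pics/w1.npy',d)
print(i, -i['R'].T@i['t'], d[200,320])
E
```

```text
2.9 [0.65570208 0.0119207  0.22145592] [[-6.42847157e-01 -7.65991738e-01 -2.04712568e-03]
 [-7.65992888e-01  6.42848968e-01 -3.16236232e-04]
 [ 1.55822697e-03  1.36479215e-03 -9.99997855e-01]] [ 1.51383230e+01  2.51660524e+01  5.21501400e+00 -1.39690800e-02
 -7.01669155e+01 -5.51381433e+01] [-0.68218217 -0.57405133  0.60934589]
{'mtx': array([[308.93328249,   0.        , 322.84774849],
       [  0.        , 308.93328249, 196.25643032],
       [  0.        ,   0.        ,   1.        ]]), 'k1': -0.02199459738690179, 'R': array([[-0.76584638,  0.64302272,  0.00104773],
       [ 0.61287979,  0.72945089,  0.30377582],
       [ 0.19457049,  0.23328775, -0.95274296]]), 't': array([ 0.49421645, -0.44837466,  0.25984421])} [ 0.60273563 -0.05134358  0.38325232] 0.37657285
```

View pics/w1.png

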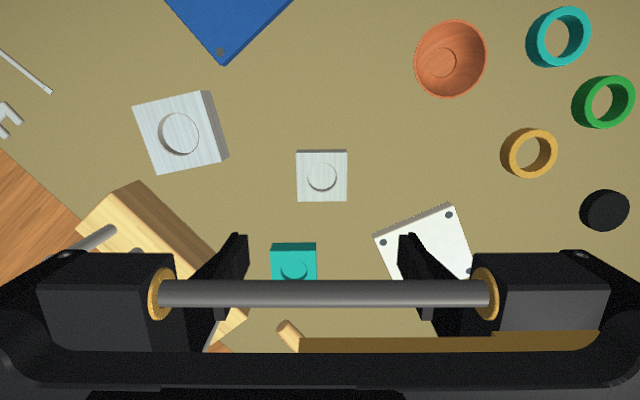

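The wrist view shows the small plain steel die, cavity up, at (322,175). The large die is at (180,133), turquoise at (293,262), brass ring at (530,153). This confirms the choice; now the fine measurement.

```bash
cat >> h.py <<'E'
def measure(i,im,name,X0,z,kind='rect',pr=True):
    """centre of a thing's top face (mm) near X0 at height z from its colour mask"""
    hsv=cv2.cvtColor(im,cv2.COLOR_BGR2HSV);H,S,V=[hsv[...,k].astype(int) for k in range(3)]
    m={'blue':(H>100)&(H<130)&(S>120),'grey':(S<45)&(V>130),'red':((H<5)|(H>174))&(S>180)&(V>100),
       'brass':(H>12)&(H<25)&(S>120)&(V>110),'black':V<50,'white':(S<60)&(V>150)}[name]
    c=blob(m,proj(i,[*X0,z])[0]);P=(plane(i,c[:,0],z)[:,:2]*1000).astype(np.float32)
    rc=cv2.minAreaRect(P) if kind=='rect' else cv2.fitEllipse(P)
    if pr: print(name,'px',c[:,0].mean(0).round(),'ctr',np.round(rc[0],1),'size',np.round(rc[1],1),'ang',round(rc[2],1))
    return np.array(rc[0])/1000,rc
E
python3 - <<'E'
from station import cams
from h import *
i=cams.camera_info('wrist');im=cv2.imread('pics/w1.png')
measure(i,im,'grey',(.656,.013),.025)
measure(i,im,'brass',(.447,.154),.022,'e')
crop=im[130:220,260:390];cv2.imwrite('pics/w1c.png',cv2.resize(crop,None,fx=5,fy=5))
E
```

```text
grey px [322. 177.] ctr [661.7  18. ] size [60.4 60.5] ang 49.9
brass px [534. 154.] ctr [450.9 158.7] size [58.  58.5] ang 171.2
```

View pics/w1c.png

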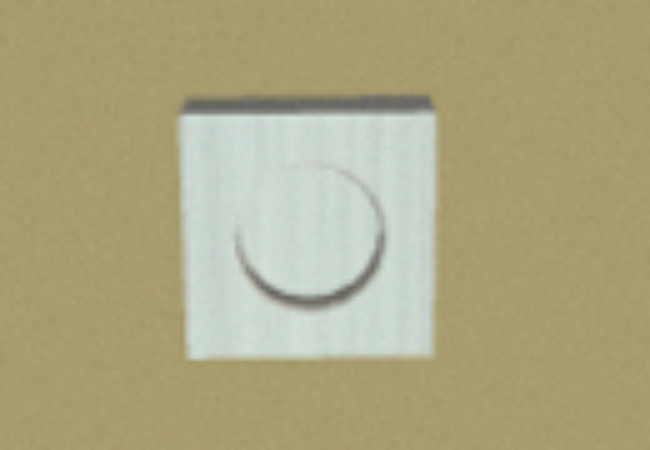

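Request:
play_rows --commands ".11 .13 -1 0 0 0;0 0 -1 0 0 0;0 0 -1 0 0 0;0 0 -1 0 0 0;0 0 -1 0 0 0;0 0 -1 0 0 0;0 0 -.7 0 0 0;0 0 -.4 0 0 0;0 0 -.1 0 0 0;0 0 0 0 0 0"

```text
time_s: 3.95
tcp_pos: [0.6596, 0.015, 0.0071]
ee_rot: [[-0.644, -0.765, 0.001], [-0.765, 0.644, -0.0], [-0.0, -0.001, -1.0]]
wrist_force: [0.6, 0.1, 0.4]
gripper_width: 1.0
gripper_force: 0.0
```

Request:
play_rows --commands "0 0 0 0 0 0;0 0 0 0 0 0;0 0 0 0 0 0;0 0 0 0 0 0;0 0 0 0 0 0;0 0 0 0 0 0;0 0 0 0 0 0;0 0 0 0 0 0" --grip 50

```text
time_s: 4.75
tcp_pos: [0.6599, 0.0154, 0.0072]
ee_rot: [[-0.643, -0.766, 0.001], [-0.766, 0.643, -0.0], [-0.001, -0.001, -1.0]]
wrist_force: [0.4, -1.3, 3.4]
gripper_width: 0.688
gripper_force: 30.0
```

Request:
play_rows --commands "0 0 .3 0 0 0;0 0 .7 0 0 0;0 0 1 0 0 0;0 0 1 0 0 0;-.21 -.93 0 0 0 .575;-.21 -.93 0 0 0 .575;-.21 -.93 0 0 0 .575;-.21 -.93 0 0 0 .575;-.21 -.93 0 0 0 .575;-.21 -.93 0 0 0 .575;-.21 -.93 0 0 0 .575;-.21 -.93 0 0 0 .575;0 0 0 0 0 0;0 0 0 0 0 0"

```text
time_s: 6.15
tcp_pos: [0.6068, -0.2078, 0.0944]
ee_rot: [[-0.012, -1.0, -0.005], [-1.0, 0.012, 0.002], [-0.002, 0.005, -1.0]]
wrist_force: [-0.4, 1.6, -8.5]
gripper_width: 0.688
gripper_force: 30.0
```

```bash
cat > look.py <<'E'
from station import r,cams
from h import *
import sys
def look(n):
    s=r.sense();i=cams.camera_info('wrist');im,d=cams.capture('wrist')
    cv2.imwrite(f'pics/{n}.png',im);print('t',s['time_s'],'tcp',(1000*s['tcp_pos']).round(1),'yaw_y',np.degrees(np.arctan2(s['ee_rot'][1,1],s['ee_rot'][0,1])).round(2))
    return s,i,im,d
E
python3 - <<'E'
from look import *
s,i,im,d=look('w2')
measure(i,im,'blue',(.608,-.207),.018)
t=s['tcp_pos'];measure(i,im,'grey',t[:2],t[2]+.018)
E
```

```text
t 6.15 tcp [ 606.8 -207.8   94.4] yaw_y 179.31
blue px [313. 178.] ctr [ 610.9 -220.8] size [ 80.3 108.1] ang 89.8
grey px [324. 249.] ctr [ 607.3 -216.7] size [37.9 60.1] ang 89.2
```

View pics/w2.png

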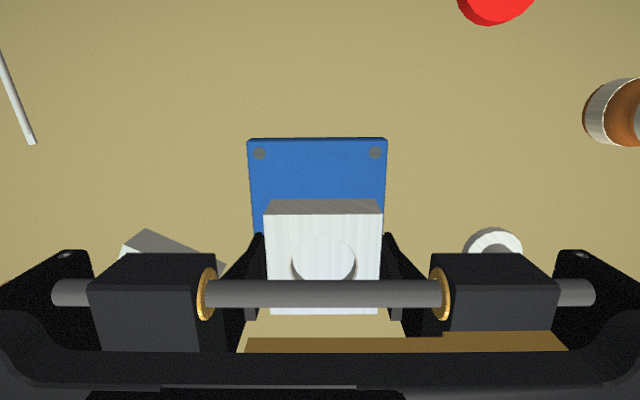

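Request:
play_rows --commands ".12 -.04 -.5 0 0 0;0 0 -.8 0 0 0;0 0 -.5 0 0 0;0 0 -.2 0 0 0;0 0 0 0 0 0;0 0 0 0 0 0"

```text
time_s: 6.8
tcp_pos: [0.6134, -0.2087, 0.0369]
ee_rot: [[-0.008, -1.0, 0.001], [-1.0, 0.008, -0.0], [0.0, -0.001, -1.0]]
wrist_force: [0.9, -0.3, -6.1]
gripper_width: 0.683
gripper_force: 30.0
```

```bash
python3 - <<'E'
from look import *
s,i,im,d=look('w3')
_,b=measure(i,im,'blue',(.608,-.24),.018)
t=s['tcp_pos'];_,g=measure(i,im,'grey',t[:2],t[2]+.018)
print(np.round(cv2.boxPoints(b),1).tolist(),np.round(cv2.boxPoints(g),1).tolist())
E
```

```text
t 6.8 tcp [ 613.4 -208.7   36.9] yaw_y 179.54
blue px [328. 194.] ctr [ 611.2 -226.2] size [ 71.2 108.2] ang 89.6
grey px [324. 249.] ctr [ 613.8 -217.6] size [37.9 60.1] ang 89.6
[[556.7999877929688, -261.3999938964844], [665.0, -262.20001220703125], [665.5, -191.0], [557.4000244140625, -190.1999969482422]] [[583.5999755859375, -236.3000030517578], [643.7999877929688, -236.6999969482422], [644.0, -198.89999389648438], [583.9000244140625, -198.39999389648438]]
```

View pics/w3.png

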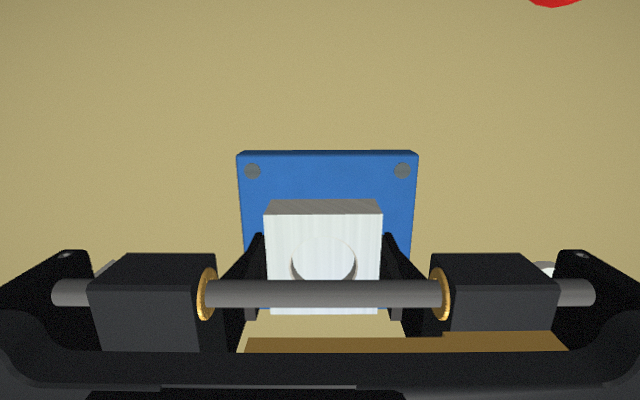

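```bash
python3 - <<'E'
from station import cams
from h import *
i=cams.camera_info('wrist');im=cv2.imread('pics/w3.png')
print(im[144:166,328].tolist()); print(im[194:222,324,1].tolist())
for row in (150,150.5,155,156,157): print(row,(plane(i,[(328,row)],.018)*1000).round(1))
for row in (212.5,213.5,214.5): print(row,(plane(i,[(324,row)],.0369+.018)*1000).round(1))
E
```

```text
[[123, 171, 183], [121, 168, 183], [117, 168, 181], [123, 171, 184], [122, 175, 187], [118, 164, 176], [82, 41, 13], [95, 60, 34], [89, 59, 33], [95, 63, 31], [116, 75, 41], [138, 90, 48], [158, 101, 48], [182, 116, 63], [184, 121, 61], [180, 113, 54], [179, 113, 55], [183, 118, 63], [182, 116, 60], [185, 120, 63], [179, 109, 54], [179, 110, 55]]
[118, 117, 121, 119, 122, 114, 112, 115, 118, 116, 120, 115, 115, 118, 117, 116, 117, 118, 113, 122, 175, 237, 231, 230, 232, 229, 230, 229]
150 [[ 611.2 -262.5   18. ]]
150.5 [[ 611.2 -262.2   18. ]]
155 [[ 611.2 -259.5   18. ]]
156 [[ 611.2 -258.9   18. ]]
157 [[ 611.2 -258.3   18. ]]
212.5 [[ 613.8 -237.2   54.9]]
213.5 [[ 613.8 -236.7   54.9]]
214.5 [[ 613.8 -236.2   54.9]]
```

```bash
python3 - <<'E'
from station import cams
from h import *
i=cams.camera_info('wrist')
print((plane(i,[(328,149.6)],0)*1000).round(1),(plane(i,[(328,153.5)],.0165)*1000).round(1),(plane(i,[(324,199.)],.0369-.007)*1000).round(1))
im=cv2.imread('pics/w3.png');print(im[186:204,324].tolist())
E
```

```text
[[ 611.  -259.8    0. ]] [[ 611.2 -260.1   16.5]] [[ 613.8 -236.1   29.9]]
[[186, 115, 60], [185, 117, 58], [187, 118, 59], [187, 119, 62], [185, 117, 58], [185, 118, 60], [187, 119, 60], [189, 117, 62], [186, 118, 59], [187, 117, 59], [191, 121, 63], [191, 119, 59], [181, 122, 74], [120, 114, 108], [102, 112, 116], [108, 115, 118], [112, 118, 119], [111, 116, 122]]
```

Request:
play_rows --commands "-.09 .04 -.2 0 0 0;0 0 -.1 0 0 0;0 0 -.05 0 0 0;0 0 -.03 0 0 0;0 0 0 0 0 0;0 0 0 0 0 0"

```text
time_s: 7.45
tcp_pos: [0.61, -0.2079, 0.0253]
ee_rot: [[-0.009, -1.0, 0.001], [-1.0, 0.009, -0.0], [0.0, -0.001, -1.0]]
wrist_force: [-0.9, -1.1, -7.3]
gripper_width: 0.688
gripper_force: 30.0
```

Request:
play_rows --commands "0 0 -.03 0 0 0;0 0 -.03 0 0 0;0 0 0 0 0 0"

```text
time_s: 7.75
tcp_pos: [0.61, -0.2079, 0.0251]
ee_rot: [[-0.009, -1.0, 0.001], [-1.0, 0.009, -0.001], [0.001, -0.001, -1.0]]
wrist_force: [-4.5, 2.8, 5.5]
gripper_width: 0.687
gripper_force: 30.0
```

Request:
play_rows --commands "0 0 0 0 0 0;0 0 0 0 0 0;0 0 0 0 0 0;0 0 0 0 0 0;0 0 .5 0 0 0;0 0 1 0 0 0;0 -.5 1 0 0 0;0 -1 1 0 0 0;0 -1 1 0 0 0;0 0 0 0 0 0;0 0 0 0 0 0" --grip 87

```text
time_s: 8.85
tcp_pos: [0.6099, -0.2834, 0.1599]
ee_rot: [[-0.011, -1.0, 0.003], [-1.0, 0.011, -0.0], [0.0, -0.003, -1.0]]
wrist_force: [-1.2, 1.1, -0.9]
gripper_width: 0.998
gripper_force: 0.0
```

```bash
python3 - <<'E'
from look import *
s,i,im,d=look('w4')
measure(i,im,'blue',(.611,-.205),.018)
measure(i,im,'grey',(.611,-.205),.043)
measure(i,im,'red',(.48,-.368),.016,'e')
measure(i,im,'grey',(.452,-.154),.010,'e')
E
```

```text
t 8.85 tcp [ 609.9 -283.4  159.9] yaw_y 179.39
blue px [324. 237.] ctr [ 610.7 -216.7] size [ 94.4 107.9] ang 89.7
grey px [325. 258.] ctr [ 610.3 -210.5] size [49.  59.6] ang 89.5
red px [455.  94.] ctr [ 483.8 -367.6] size [54.1 56.7] ang 106.5
grey px [462. 274.] ctr [ 450.8 -170.7] size [13.4 23.2] ang 73.9
```

View pics/w4.png

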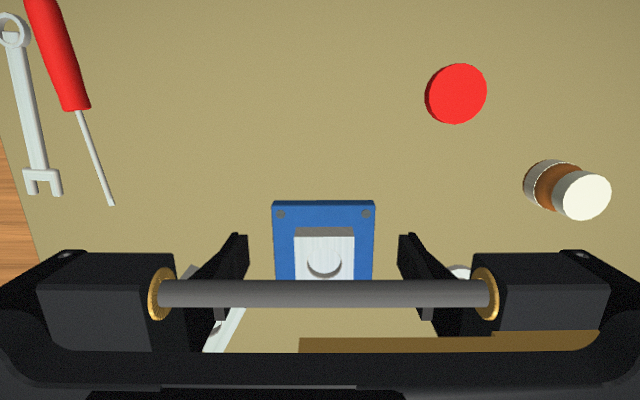

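Request:
play_rows --commands "-.85 -.56 .4 0 0 0;-.85 -.56 .4 0 0 0;-.85 -.56 .4 0 0 0;-.85 -.56 .4 0 0 0;-.85 -.56 .4 0 0 0;0 0 0 0 0 0;0 0 0 0 0 0"

```text
time_s: 9.6
tcp_pos: [0.4819, -0.3661, 0.2177]
ee_rot: [[-0.009, -1.0, -0.001], [-1.0, 0.009, 0.001], [-0.001, 0.001, -1.0]]
wrist_force: [-0.4, 0.3, -0.3]
gripper_width: 0.998
gripper_force: 0.0
```

```bash
python3 - <<'E'
from look import *
s,i,im,d=look('w5')
measure(i,im,'red',(.482,-.367),.016,'e')
i=cams.camera_info('top');im,d=cams.capture('top');cv2.imwrite('pics/top1.png',im)
measure(i,im,'blue',(.608,-.207),.018)
measure(i,im,'grey',(.608,-.207),.043)
E
```

```text
t 9.6 tcp [ 481.9 -366.1  217.7] yaw_y 179.48
red px [323. 167.] ctr [ 481.9 -368.7] size [53.4 54.8] ang 171.9
blue px [395. 184.] ctr [ 606.4 -208.8] size [107.3 108.5] ang 89.4
grey px [398. 181.] ctr [ 607.4 -208.6] size [53.4 57.3] ang 0.8
```

Request:
play_rows --commands "0 -.05 -1 0 0 0;0 0 -1 0 0 0;0 0 -1 0 0 0;0 0 -1 0 0 0;0 0 -1 0 0 0;0 0 -1 0 0 0;0 0 -.7 0 0 0;0 0 -.3 0 0 0;0 0 -.1 0 0 0;0 0 0 0 0 0"

```text
time_s: 10.7
tcp_pos: [0.4829, -0.3681, 0.0054]
ee_rot: [[-0.008, -1.0, 0.0], [-1.0, 0.008, -0.0], [0.0, -0.0, -1.0]]
wrist_force: [0.5, 0.4, 0.0]
gripper_width: 1.001
gripper_force: 0.0
```

Request:
play_rows --commands "0 0 0 0 0 0;0 0 0 0 0 0;0 0 0 0 0 0;0 0 0 0 0 0;0 0 0 0 0 0;0 0 0 0 0 0;0 0 0 0 0 0;0 0 0 0 0 0" --grip 48

```text
time_s: 11.5
tcp_pos: [0.4824, -0.3684, 0.0057]
ee_rot: [[-0.009, -1.0, 0.0], [-1.0, 0.009, -0.0], [0.0, -0.0, -1.0]]
wrist_force: [-1.4, 1.2, 4.1]
gripper_width: 0.635
gripper_force: 30.0
```

Request:
play_rows --commands "0 0 .4 0 0 0;0 0 .8 0 0 0;0 0 .9 0 0 0;.3 .4 .9 0 0 0;.65 .8 0 0 0 0;.65 .8 0 0 0 0;.65 .8 0 0 0 0;.65 .8 0 0 0 0;.65 .8 0 0 0 0;.65 .8 0 0 0 0;.07 .23 0 0 0 0;0 0 0 0 0 0;0 0 0 0 0 0"

```text
time_s: 12.8
tcp_pos: [0.6097, -0.2057, 0.0954]
ee_rot: [[-0.009, -1.0, -0.001], [-1.0, 0.009, 0.0], [-0.0, 0.001, -1.0]]
wrist_force: [-0.1, -0.5, -0.2]
gripper_width: 0.631
gripper_force: 30.0
```

```bash
python3 - <<'E'
from look import *
s,i,im,d=look('w6');t=s['tcp_pos']
_,p=measure(i,im,'red',t[:2],t[2]+.0105,'e')
measure(i,im,'grey',(.6105,-.225),.043)
measure(i,im,'blue',(.6105,-.23),.018)
E
```

```text
t 12.8 tcp [ 609.7 -205.7   95.4] yaw_y 179.47
red px [324. 246.] ctr [ 610.1 -211.8] size [49.7 56.2] ang 89.2
grey px [323. 193.] ctr [ 610.4 -219.2] size [59.7 32.7] ang 0.2
blue px [322. 178.] ctr [ 611.  -219.2] size [ 83.  108.4] ang 89.5
```

View pics/w6.png

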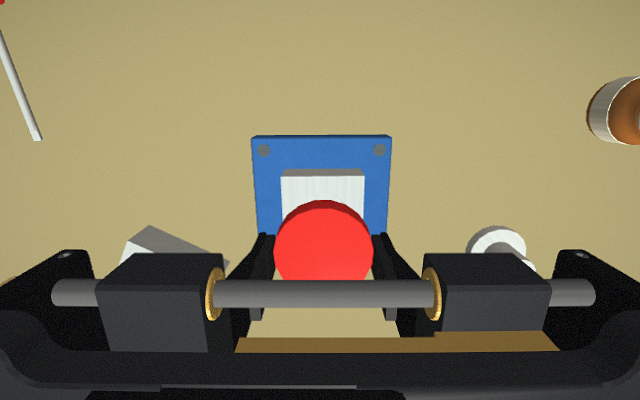

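Request:
play_rows --commands ".01 0 -.5 0 0 0;0 0 -.6 0 0 0;0 0 -.3 0 0 0;0 0 0 0 0 0;0 0 0 0 0 0"

```text
time_s: 13.35
tcp_pos: [0.6108, -0.2061, 0.0538]
ee_rot: [[-0.009, -1.0, 0.0], [-1.0, 0.009, -0.0], [0.0, -0.0, -1.0]]
wrist_force: [-0.4, -0.6, -0.1]
gripper_width: 0.634
gripper_force: 30.0
```

```bash
python3 - <<'E'
from look import *
s,i,im,d=look('w7');t=s['tcp_pos'];c=323
print([(k,im[k,c].tolist()) for k in list(range(165,215))[::1]])
f=lambda row,z:(plane(i,[(c,row)],z)*1000).round(1)[0,1]
for row in (180,190,200): print(row,'die43',f(row,.043),'die18',f(row,.018),'padbot',f(row,t[2]-.0055),'padtop',f(row,t[2]+.0105))
_,p=measure(i,im,'red',t[:2],t[2]+.0105,'e')
measure(i,im,'grey',(.6105,-.225),.043)
E
```

```text
t 13.35 tcp [ 610.8 -206.1   53.8] yaw_y 179.46
[(165, [190, 121, 63]), (166, [189, 119, 59]), (167, [188, 119, 61]), (168, [191, 121, 61]), (169, [189, 118, 61]), (170, [193, 125, 68]), (171, [191, 122, 62]), (172, [191, 118, 63]), (173, [192, 120, 64]), (174, [192, 120, 63]), (175, [193, 121, 63]), (176, [190, 120, 63]), (177, [192, 121, 63]), (178, [193, 123, 67]), (179, [193, 122, 65]), (180, [189, 119, 57]), (181, [197, 122, 63]), (182, [179, 116, 75]), (183, [104, 120, 126]), (184, [110, 118, 123]), (185, [119, 126, 131]), (186, [112, 120, 120]), (187, [112, 121, 124]), (188, [113, 123, 124]), (189, [115, 123, 124]), (190, [116, 125, 127]), (191, [113, 120, 120]), (192, [110, 117, 120]), (193, [139, 148, 144]), (194, [217, 226, 212]), (195, [230, 234, 226]), (196, [226, 232, 222]), (197, [226, 231, 223]), (198, [232, 237, 225]), (199, [220, 229, 220]), (200, [11, 16, 155]), (201, [31, 32, 141]), (202, [28, 35, 143]), (203, [32, 35, 146]), (204, [28, 29, 146]), (205, [25, 28, 143]), (206, [29, 33, 145]), (207, [24, 31, 143]), (208, [39, 45, 186]), (209, [54, 59, 245]), (210, [55, 64, 252]), (211, [51, 60, 252]), (212, [53, 59, 251]), (213, [51, 61, 251]), (214, [53, 62, 251])]
180 die43 -243.8 die18 -237.2 padbot -245.2 padtop -249.4
190 die43 -237.8 die18 -230.3 padbot -239.3 padtop -244.1
200 die43 -231.6 die18 -223.3 padbot -233.4 padtop -238.7
red px [324. 247.] ctr [ 611.2 -212.2] size [49.7 56.1] ang 89.2
grey px [325. 207.] ctr [ 610.6 -221.8] size [26.9 59.8] ang 89.5
```

Request:
play_rows --commands "-.02 0 -.1 0 0 0;0 0 -.06 0 0 0;0 0 -.03 0 0 0;0 0 0 0 0 0;0 0 0 0 0 0"

```text
time_s: 13.9
tcp_pos: [0.6102, -0.2054, 0.0487]
ee_rot: [[-0.009, -1.0, 0.0], [-1.0, 0.009, -0.0], [0.0, -0.0, -1.0]]
wrist_force: [-2.4, 0.6, 6.0]
gripper_width: 0.636
gripper_force: 30.0
```

Request:
play_rows --commands "0 0 0 0 0 0;0 0 0 0 0 0;0 0 0 0 0 0;0 0 0 0 0 0;0 0 .5 0 0 0;0 0 1 0 0 0;0 0 1 0 0 0;-.87 .29 .53 0 0 0;-.87 .29 .53 0 0 0;-.87 .29 .53 0 0 0;-.87 .29 .53 0 0 0;-.87 .29 .53 0 0 0;-.87 .29 .53 0 0 0;0 0 0 0 0 0;0 0 0 0 0 0" --grip 87

```text
time_s: 15.4
tcp_pos: [0.4537, -0.1531, 0.2186]
ee_rot: [[-0.009, -1.0, 0.002], [-1.0, 0.009, 0.0], [-0.0, -0.002, -1.0]]
wrist_force: [-0.4, -0.1, -1.0]
gripper_width: 1.005
gripper_force: 0.0
```

```bash
python3 - <<'E'
from look import *
s,i,im,d=look('w8')
measure(i,im,'grey',(.454,-.153),.042,'e')
i=cams.camera_info('top');im,d=cams.capture('top');cv2.imwrite('pics/top2.png',im)
measure(i,im,'blue',(.608,-.207),.018)
measure(i,im,'red',(.608,-.207),.059,'e')
E
```

```text
t 15.4 tcp [ 453.7 -153.1  218.6] yaw_y 179.51
grey px [325. 170.] ctr [ 452.1 -158.6] size [46.1 47.2] ang 1.8
blue px [394. 169.] ctr [ 632.9 -208.7] size [ 54.7 108. ] ang 0.9
red px [399. 175.] ctr [ 618.6 -208.7] size [25.6 54.6] ang 1.0
```

View pics/w8.png

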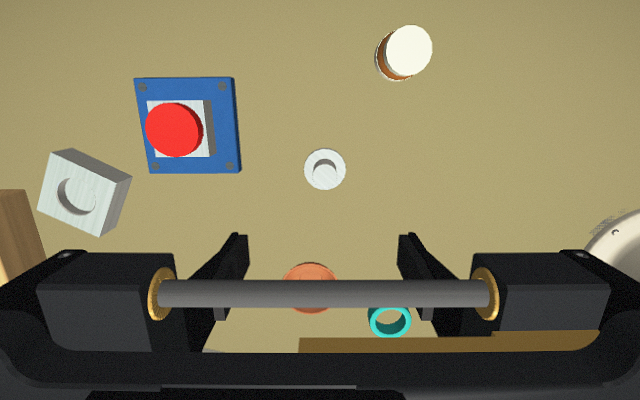

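The wrist view shows the stack at (174,130), with the red pad on the die on the blue plate, and the pusher at (324,169).

```bash
python3 - <<'E'
from station import cams
from h import *
i=cams.camera_info('wrist');im=cv2.imread('pics/w8.png')
measure(i,im,'grey',(.454,-.153),.010,'e')
measure(i,im,'red',(.608,-.207),.059,'e')
measure(i,im,'blue',(.608,-.207),.018)
measure(i,im,'grey',(.608,-.207),.043)
hsv=cv2.cvtColor(im,cv2.COLOR_BGR2HSV)
m=(hsv[...,1]<70)&(hsv[...,2]>110);c=blob(m,(150,128))
P=(plane(i,c[:,0],.043)*1000)[:,:2];print(P.min(0),P.max(0))
E
```

```text
grey px [325. 170.] ctr [ 451.7 -151.7] size [50.3 51.5] ang 2.5
red px [175. 130.] ctr [ 606.4 -205.6] size [53.3 58.2] ang 100.5
blue px [189. 125.] ctr [ 607.4 -205. ] size [107.4 111.5] ang 89.6
grey px [188. 121.] ctr [ 608.5 -205. ] size [59.4 59.6] ang 0.2
[ 578.54280069 -234.9668925 ] [ 638.51566214 -175.26135358]
```

Request:
play_rows --commands "-.07 .04 -1 0 0 0;0 0 -1 0 0 0;0 0 -1 0 0 0;0 0 -1 0 0 0;0 0 -1 0 0 0;0 0 -1 0 0 0;0 0 -.5 0 0 0;0 0 -.3 0 0 0;0 0 0 0 0 0"

```text
time_s: 16.4
tcp_pos: [0.4508, -0.1521, 0.0123]
ee_rot: [[-0.009, -1.0, -0.004], [-1.0, 0.009, -0.0], [0.0, 0.004, -1.0]]
wrist_force: [-0.1, -0.0, 0.6]
gripper_width: 1.002
gripper_force: 0.0
```

Request:
play_rows --commands "0 0 0 0 0 0;0 0 0 0 0 0;0 0 0 0 0 0;0 0 0 0 0 0;0 0 0 0 0 0;0 0 0 0 0 0;0 0 0 0 0 0;0 0 0 0 0 0;0 0 0 0 0 0;0 0 0 0 0 0;0 0 0 0 0 0" --grip 20

```text
time_s: 17.5
tcp_pos: [0.4515, -0.152, 0.0141]
ee_rot: [[-0.009, -1.0, 0.0], [-1.0, 0.009, -0.0], [0.0, -0.0, -1.0]]
wrist_force: [-0.9, -0.5, 0.2]
gripper_width: 0.305
gripper_force: 30.0
```

Request:
play_rows --commands "0 0 .4 0 0 0;0 0 .8 0 0 0;0 0 1 0 0 0;.3 -.1 1 0 0 0;.83 -.28 0 0 0 0;.83 -.28 0 0 0 0;.83 -.28 0 0 0 0;.83 -.28 0 0 0 0;.83 -.28 0 0 0 0;.83 -.28 0 0 0 0;0 0 -.3 0 0 0;0 0 0 0 0 0;0 0 0 0 0 0"

```text
time_s: 18.8
tcp_pos: [0.6084, -0.2051, 0.1001]
ee_rot: [[-0.009, -1.0, -0.003], [-1.0, 0.009, 0.001], [-0.001, 0.003, -1.0]]
wrist_force: [0.1, -0.1, -0.4]
gripper_width: 0.307
gripper_force: 30.0
```

```bash
python3 - <<'E'
from look import *
s,i,im,d=look('w9');t=s['tcp_pos']
measure(i,im,'grey',t[:2],t[2]-.004,'e')
measure(i,im,'red',(.6105,-.22),.059,'e')
E
```

```text
t 18.8 tcp [ 608.4 -205.1  100.1] yaw_y 179.48
grey px [323. 224.] ctr [ 609.  -215.8] size [29.1 46.7] ang 92.7
red px [319. 198.] ctr [ 611.3 -212.2] size [44.4 48.5] ang 111.6
```

View pics/w9.png

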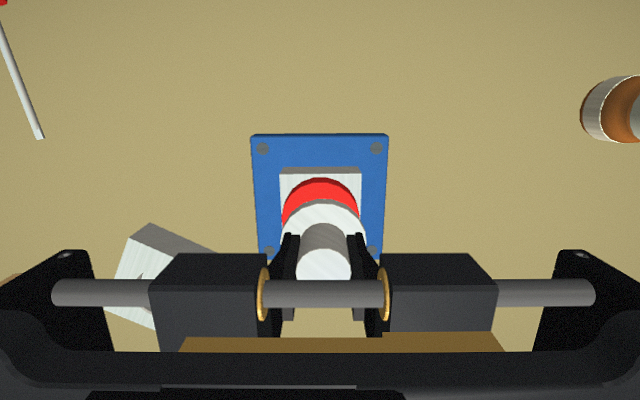

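Request:
play_rows --commands ".05 0 -.4 0 0 0;0 0 -.3 0 0 0;0 0 0 0 0 0;0 0 0 0 0 0"

```text
time_s: 19.25
tcp_pos: [0.611, -0.2053, 0.0795]
ee_rot: [[-0.009, -1.0, -0.001], [-1.0, 0.009, -0.0], [0.0, 0.001, -1.0]]
wrist_force: [-0.1, 0.1, -1.0]
gripper_width: 0.307
gripper_force: 30.0
```

```bash
python3 - <<'E'
from look import *
s,i,im,d=look('w10');t=s['tcp_pos']
hsv=cv2.cvtColor(im,cv2.COLOR_BGR2HSV)
c=324
print([(k,im[k,c].tolist()) for k in range(172,222)])
def circ(P):
    A=np.c_[2*P,np.ones(len(P))];x=np.linalg.lstsq(A,(P**2).sum(1),rcond=None)[0];return x[:2],np.sqrt(x[2]+x[:2]@x[:2])
# bright red top far arc: first bright-red row per column; flange top far arc: first bright grey row
red=((hsv[...,0]<5)|(hsv[...,0]>174))&(hsv[...,1]>150)
for nm,m,z,cols in(('redtop',red&(hsv[...,2]>200),.059,range(296,352,2)),('flangetop',(hsv[...,1]<45)&(hsv[...,2]>185),t[2]-.004,range(298,350,2))):
    pts=[]
    for u in cols:
        v=np.flatnonzero(m[165 if nm=='redtop' else 195:260,u])
        if len(v):pts.append((u,v[0]+(165 if nm=='redtop' else 195)-.5))
    P=plane(i,pts,z)[:,:2]*1000
    R=28 if nm=='redtop' else 26
    from scipy.optimize import least_squares
    o=least_squares(lambda q:np.hypot(*(P-q).T)-R,P.mean(0)+[0,25],loss='soft_l1')
    print(nm,o.x.round(2),'rms',np.sqrt((o.fun**2).mean()).round(2),'freeR',circ(P))
measure(i,im,'grey',(.6105,-.23),.043)
E
```

```text
t 19.25 tcp [ 611.  -205.3   79.5] yaw_y 179.5
[(172, [179, 120, 81]), (173, [99, 112, 117]), (174, [109, 115, 119]), (175, [112, 118, 117]), (176, [109, 115, 116]), (177, [109, 117, 119]), (178, [114, 120, 123]), (179, [108, 115, 117]), (180, [117, 122, 123]), (181, [165, 175, 167]), (182, [228, 235, 225]), (183, [228, 233, 223]), (184, [214, 222, 215]), (185, [105, 115, 168]), (186, [21, 24, 135]), (187, [17, 21, 134]), (188, [23, 25, 136]), (189, [30, 32, 141]), (190, [34, 33, 140]), (191, [40, 42, 189]), (192, [56, 63, 251]), (193, [51, 58, 249]), (194, [52, 57, 249]), (195, [54, 59, 250]), (196, [57, 61, 250]), (197, [50, 58, 252]), (198, [82, 88, 249]), (199, [138, 148, 137]), (200, [115, 123, 125]), (201, [113, 121, 125]), (202, [114, 123, 125]), (203, [143, 152, 153]), (204, [219, 231, 227]), (205, [233, 240, 233]), (206, [233, 239, 232]), (207, [235, 240, 234]), (208, [234, 239, 233]), (209, [235, 241, 235]), (210, [231, 238, 231]), (211, [232, 240, 233]), (212, [235, 241, 235]), (213, [235, 241, 233]), (214, [232, 240, 232]), (215, [232, 238, 232]), (216, [232, 238, 231]), (217, [231, 236, 229]), (218, [229, 235, 227]), (219, [228, 234, 227]), (220, [232, 238, 229]), (221, [236, 242, 235])]
redtop [ 611.35 -205.33] rms 0.17 freeR (array([ 611.35660058, -205.83103676]), np.float64(27.532147394462314))
flangetop [ 611.86 -205.19] rms 0.17 freeR (array([ 611.85406246, -205.6871051 ]), np.float64(25.533481363316234))
grey px [324. 194.] ctr [ 610.5 -220.7] size [59.7 29.4] ang 0.5
```

Request:
play_rows --commands "-.025 0 -.1 0 0 0;0 0 -.08 0 0 0;0 0 -.04 0 0 0;0 0 0 0 0 0;0 0 0 0 0 0"

```text
time_s: 19.8
tcp_pos: [0.6106, -0.2054, 0.0735]
ee_rot: [[-0.009, -1.0, 0.0], [-1.0, 0.009, -0.0], [0.0, -0.0, -1.0]]
wrist_force: [-0.4, -0.6, -1.6]
gripper_width: 0.305
gripper_force: 30.0
```

Request:
play_rows --commands "0 0 -.03 0 0 0;0 0 0 0 0 0;0 0 0 0 0 0"

```text
time_s: 20.1
tcp_pos: [0.6108, -0.2055, 0.0731]
ee_rot: [[-0.009, -1.0, 0.001], [-1.0, 0.009, -0.0], [0.0, -0.001, -1.0]]
wrist_force: [-1.7, -0.8, 2.5]
gripper_width: 0.305
gripper_force: 30.0
```

Request:
play_rows --commands "0 0 0 0 0 0;0 0 0 0 0 0;0 0 0 0 0 0;0 0 0 0 0 0;0 0 0 0 0 0;0 0 .4 0 0 0;0 0 1 0 0 0;0 0 1 0 0 0;-.41 .93 .19 0 0 0;-.41 .93 .19 0 0 0;-.41 .93 .19 0 0 0;-.41 .93 .19 0 0 0;-.41 .93 .19 0 0 0;-.41 .93 .19 0 0 0" --grip 87

```text
time_s: 21.5
tcp_pos: [0.5364, -0.037, 0.1801]
ee_rot: [[-0.009, -1.0, 0.002], [-1.0, 0.009, 0.0], [-0.0, -0.002, -1.0]]
wrist_force: [-0.1, 0.6, 0.1]
gripper_width: 1.0
gripper_force: 0.0
```

Request:
play_rows --commands "-.41 .93 .19 0 0 0;-.41 .93 .19 0 0 0;-.41 .93 .19 0 0 0;-.41 .93 .19 0 0 0;-.41 .93 .19 0 0 0;-.41 .93 .19 0 0 0;-.41 .93 .19 0 0 0;0 0 0 0 0 0;0 0 0 0 0 0"

```text
time_s: 22.4
tcp_pos: [0.4506, 0.1578, 0.2196]
ee_rot: [[-0.007, -1.0, 0.001], [-1.0, 0.007, 0.001], [-0.001, -0.001, -1.0]]
wrist_force: [0.5, -0.4, -1.0]
gripper_width: 1.003
gripper_force: 0.0
```

```bash
python3 - <<'E'
from look import *
s,i,im,d=look('w11')
measure(i,im,'brass',(.451,.158),.022,'e')
i=cams.camera_info('top');im,d=cams.capture('top');cv2.imwrite('pics/top3.png',im)
a=cv2.resize(im[130:230,340:450],None,fx=4,fy=4);b=cv2.imread('pics/w11.png')
cv2.imwrite('pics/c11.png',np.hstack([cv2.resize(b,(480,300)),cv2.resize(a,(320,300))]))
E
```

```text
t 22.4 tcp [450.6 157.8 219.6] yaw_y 179.58
brass px [325. 170.] ctr [449.5 158.5] size [57.7 59.8] ang 171.4
```

View pics/c11.png

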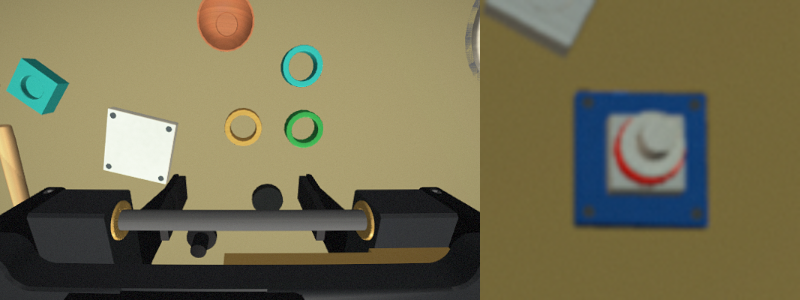

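Request:
play_rows --commands "-.03 .02 -1 0 0 0;0 0 -1 0 0 0;0 0 -1 0 0 0;0 0 -1 0 0 0;0 0 -1 0 0 0;0 0 -1 0 0 0;0 0 -.7 0 0 0;0 0 -.35 0 0 0;0 0 -.1 0 0 0;0 0 0 0 0 0"

```text
time_s: 23.5
tcp_pos: [0.4502, 0.1577, 0.0044]
ee_rot: [[-0.01, -1.0, 0.0], [-1.0, 0.01, 0.0], [-0.0, -0.0, -1.0]]
wrist_force: [-0.6, 0.1, 0.2]
gripper_width: 0.998
gripper_force: 0.0
```

Request:
play_rows --commands "0 0 0 0 0 0;0 0 0 0 0 0;0 0 0 0 0 0;0 0 0 0 0 0;0 0 0 0 0 0;0 0 0 0 0 0;0 0 0 0 0 0;0 0 0 0 0 0" --grip 50

```text
time_s: 24.3
tcp_pos: [0.4499, 0.1581, 0.0045]
ee_rot: [[-0.009, -1.0, 0.0], [-1.0, 0.009, 0.0], [-0.0, -0.0, -1.0]]
wrist_force: [-1.7, 0.5, 5.6]
gripper_width: 0.667
gripper_force: 30.0
```

```bash
python3 - <<'E'
from station import cams
from h import *
import json
im=cv2.imread('pics/w11.png')
# camera pose then: shift today's pose is unsafe, so use top view for the plate, bias-corrected
i=cams.camera_info('top');t=cv2.imread('pics/top3.png')
measure(i,t,'blue',(.606,-.208),.018);measure(i,cv2.imread('pics/top0.png'),'white',(.621,.187),.018)
E
```

```text
blue px [396. 184.] ctr [ 606.5 -208.8] size [107.2 108.6] ang 89.4
white px [232. 176.] ctr [621.1 187.5] size [108.5 108.3] ang 75.5
```

Request:
play_rows --commands "0 0 .4 0 0 0;0 0 .9 0 0 0;0 0 1 0 0 0;.97 .18 .5 0 0 0;.97 .18 0 0 0 0;.97 .18 0 0 0 0;.97 .18 0 0 0 0;.97 .18 0 0 0 0;.97 .18 0 0 0 0;0 0 0 0 0 0;0 0 0 0 0 0"

```text
time_s: 25.4
tcp_pos: [0.6235, 0.1898, 0.0861]
ee_rot: [[-0.01, -1.0, -0.003], [-1.0, 0.01, -0.001], [0.001, 0.003, -1.0]]
wrist_force: [-0.5, 0.4, -2.1]
gripper_width: 0.669
gripper_force: 30.0
```

```bash
python3 - <<'E'
from look import *
s,i,im,d=look('w12');t=s['tcp_pos']
_,p=measure(i,im,'brass',t[:2],t[2]+.0175,'e')
_,w=measure(i,im,'white',(t[0],t[1]-.03),.018); print(np.round(cv2.boxPoints(w),1).tolist())
E
```

```text
t 25.4 tcp [623.5 189.8  86.1] yaw_y 179.43
brass px [326. 240.] ctr [623.7 186.4] size [52.2 54.9] ang 146.1
white px [317. 188.] ctr [624.6 191.2] size [108.3 109.3] ang 75.2
[[558.0, 152.8000030517578], [663.7000122070312, 125.0], [691.2999877929688, 229.60000610351562], [585.5999755859375, 257.5]]
```

View pics/w12.png

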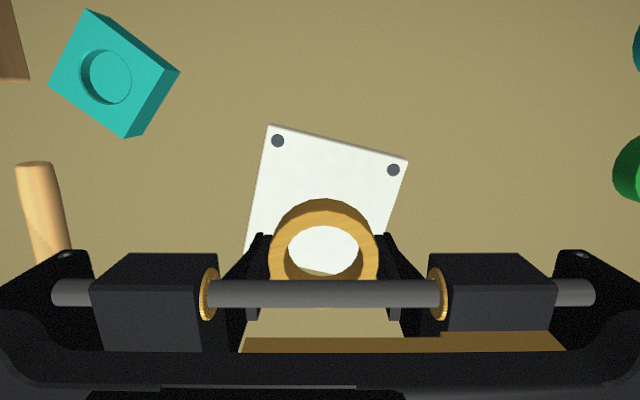

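Request:
play_rows --commands ".03 .03 -.5 0 0 0;0 0 -.8 0 0 0;0 0 -.5 0 0 0;0 0 -.07 0 0 0;0 0 0 0 0 0;0 0 0 0 0 0"

```text
time_s: 26.05
tcp_pos: [0.6259, 0.1916, 0.033]
ee_rot: [[-0.009, -1.0, 0.002], [-1.0, 0.009, 0.001], [-0.001, -0.002, -1.0]]
wrist_force: [0.5, -0.1, -2.0]
gripper_width: 0.671
gripper_force: 30.0
```

```bash
cat >> h.py <<'E'
from scipy.optimize import least_squares
def arc(i,m,cols,r0,r1,z,R):
    """centre (mm) of a circle of radius R from the first mask row per column"""
    pts=[(u,r0+v[0]-.5) for u in cols if len(v:=np.flatnonzero(m[r0:r1,u]))]
    P=plane(i,pts,z)[:,:2]*1000
    o=least_squares(lambda q:np.hypot(*(P-q).T)-R,P.mean(0)+[0,.8*R],loss='soft_l1')
    return o.x.round(2),np.sqrt((o.fun**2).mean()).round(2)
E
python3 - <<'E'
from look import *
s,i,im,d=look('w13');t=s['tcp_pos']
hsv=cv2.cvtColor(im,cv2.COLOR_BGR2HSV);H,S,V=[hsv[...,k].astype(int) for k in range(3)]
br=(H>8)&(H<28)&(S>100);print([(k,V[k,324]) for k in range(190,225)])
print('bottom',arc(i,br,range(292,358,2),180,240,t[2]-.0045,30))
print('top',arc(i,br&(V>185),range(292,358,2),190,240,t[2]+.0175,30))
_,w=measure(i,im,'white',(t[0],t[1]-.03),.018)
E
```

```text
t 26.05 tcp [625.9 191.6  33. ] yaw_y 179.51
[(190, np.int64(242)), (191, np.int64(242)), (192, np.int64(244)), (193, np.int64(241)), (194, np.int64(243)), (195, np.int64(243)), (196, np.int64(246)), (197, np.int64(243)), (198, np.int64(131)), (199, np.int64(102)), (200, np.int64(107)), (201, np.int64(115)), (202, np.int64(108)), (203, np.int64(108)), (204, np.int64(112)), (205, np.int64(108)), (206, np.int64(104)), (207, np.int64(108)), (208, np.int64(109)), (209, np.int64(116)), (210, np.int64(146)), (211, np.int64(203)), (212, np.int64(216)), (213, np.int64(213)), (214, np.int64(211)), (215, np.int64(209)), (216, np.int64(209)), (217, np.int64(206)), (218, np.int64(206)), (219, np.int64(204)), (220, np.int64(205)), (221, np.int64(210)), (222, np.int64(208)), (223, np.int64(208)), (224, np.int64(206))]
bottom (array([626.72, 192.87]), np.float64(0.2))
top (array([626.8 , 192.38]), np.float64(0.18))
white px [324. 197.] ctr [622.8 182.6] size [ 91.  108.6] ang 75.2
```

Request:
play_rows --commands "-.06 -.05 -.15 0 0 0;0 0 -.12 0 0 0;0 0 -.07 0 0 0;0 0 -.03 0 0 0;0 0 0 0 0 0;0 0 0 0 0 0"

```text
time_s: 26.7
tcp_pos: [0.6232, 0.1895, 0.0226]
ee_rot: [[-0.009, -1.0, -0.0], [-1.0, 0.009, -0.001], [0.001, 0.0, -1.0]]
wrist_force: [-4.5, -1.4, 5.5]
gripper_width: 0.67
gripper_force: 30.0
```

Request:
play_rows --commands "0 0 0 0 0 0;0 0 0 0 0 0;0 0 0 0 0 0;0 0 0 0 0 0;0 0 .4 0 0 0;0 0 1 0 0 0;0 0 1 0 0 0;-.53 .8 .68 0 0 0;-.53 .95 .68 0 0 0;-.53 .95 .68 0 0 0;-.53 .95 .68 0 0 0;-.53 .95 .68 0 0 0;-.53 .95 .68 0 0 0;0 0 0 0 0 0;0 0 0 0 0 0" --grip 87

```text
time_s: 28.2
tcp_pos: [0.5277, 0.3568, 0.2164]
ee_rot: [[-0.008, -1.0, 0.001], [-1.0, 0.008, 0.001], [-0.001, -0.001, -1.0]]
wrist_force: [-0.1, 0.2, -0.8]
gripper_width: 1.0
gripper_force: 0.0
```

```bash
python3 - <<'E'
from look import *
s,i,im,d=look('w14')
measure(i,im,'black',(.527,.361),.027,'e')
measure(i,im,'brass',(.625,.191),.040,'e')
_,w=measure(i,im,'white',(.625,.191),.018)
E
```

```text
t 28.2 tcp [527.7 356.8 216.4] yaw_y 179.56
black px [323. 178.] ctr [528.1 364.4] size [52.8 53.8] ang 176.0
brass px [226.  21.] ctr [620.7 197.9] size [44.9 56.2] ang 78.7
white px [228.  14.] ctr [626.  192.4] size [30.8 37.9] ang 89.1
```

View pics/w14.png

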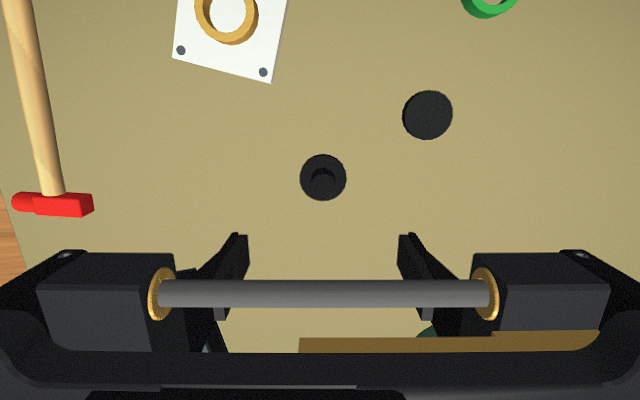

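Request:
play_rows --commands ".01 .24 -1 0 0 0;0 0 -1 0 0 0;0 0 -1 0 0 0;0 0 -1 0 0 0;0 0 -1 0 0 0;0 0 -.7 0 0 0;0 0 -.35 0 0 0;0 0 -.1 0 0 0;0 0 0 0 0 0;0 0 0 0 0 0"

```text
time_s: 29.25
tcp_pos: [0.5292, 0.3638, 0.0322]
ee_rot: [[-0.009, -1.0, 0.002], [-1.0, 0.009, 0.002], [-0.002, -0.002, -1.0]]
wrist_force: [0.2, 0.4, -0.4]
gripper_width: 0.998
gripper_force: 0.0
```

Request:
play_rows --commands "0 0 0 0 0 0;0 0 0 0 0 0;0 0 0 0 0 0;0 0 0 0 0 0;0 0 0 0 0 0;0 0 0 0 0 0;0 0 0 0 0 0;0 0 0 0 0 0;0 0 0 0 0 0;0 0 0 0 0 0;0 0 0 0 0 0;0 0 0 0 0 0" --grip 20

```text
time_s: 30.45
tcp_pos: [0.5283, 0.3634, 0.0308]
ee_rot: [[-0.009, -1.0, -0.0], [-1.0, 0.009, -0.0], [0.0, 0.0, -1.0]]
wrist_force: [0.1, -0.0, 0.8]
gripper_width: 0.31
gripper_force: 30.0
```

Request:
play_rows --commands "0 0 .4 0 0 0;0 0 .9 0 0 0;0 0 1 0 0 0;.46 -.82 .2 0 0 0;.46 -.82 0 0 0 0;.46 -.82 0 0 0 0;.46 -.82 0 0 0 0;.46 -.82 0 0 0 0;.46 -.82 0 0 0 0;.46 -.82 0 0 0 0;0 0 0 0 0 0;0 0 0 0 0 0"

```text
time_s: 31.65
tcp_pos: [0.6248, 0.1904, 0.1057]
ee_rot: [[-0.011, -1.0, -0.001], [-1.0, 0.011, -0.0], [0.0, 0.001, -1.0]]
wrist_force: [0.1, 0.4, -3.1]
gripper_width: 0.312
gripper_force: 30.0
```

```bash
python3 - <<'E'
from look import *
s,i,im,d=look('w15');t=s['tcp_pos']
hsv=cv2.cvtColor(im,cv2.COLOR_BGR2HSV);H,S,V=[hsv[...,k].astype(int) for k in range(3)]
print([(k,hsv[k,324].tolist()) for k in range(160,240,2)])
cv2.imwrite('pics/c15.png',cv2.resize(im[110:290,200:440],None,fx=3,fy=3))
_,w=measure(i,im,'white',(t[0],t[1]-.03),.018)
E
```

```text
t 31.65 tcp [624.8 190.4 105.7] yaw_y 179.39
[(160, [43, 7, 249]), (162, [45, 8, 250]), (164, [47, 7, 252]), (166, [19, 198, 108]), (168, [18, 153, 122]), (170, [19, 157, 128]), (172, [21, 149, 232]), (174, [22, 151, 225]), (176, [22, 150, 222]), (178, [22, 153, 220]), (180, [21, 155, 222]), (182, [60, 5, 251]), (184, [43, 7, 249]), (186, [43, 7, 249]), (188, [45, 8, 250]), (190, [47, 7, 249]), (192, [43, 7, 249]), (194, [47, 7, 250]), (196, [45, 12, 254]), (198, [0, 0, 0]), (200, [150, 13, 19]), (202, [105, 21, 24]), (204, [120, 13, 38]), (206, [120, 12, 43]), (208, [120, 25, 31]), (210, [60, 12, 42]), (212, [105, 15, 35]), (214, [150, 26, 40]), (216, [138, 30, 42]), (218, [159, 50, 36]), (220, [0, 25, 41]), (222, [60, 12, 43]), (224, [150, 7, 38]), (226, [60, 12, 22]), (228, [0, 0, 19]), (230, [165, 23, 22]), (232, [159, 119, 15]), (234, [96, 53, 24]), (236, [98, 51, 20]), (238, [30, 23, 22])]
white px [324. 187.] ctr [624.7 191.7] size [109.8 109.3] ang 75.2
```

View pics/c15.png

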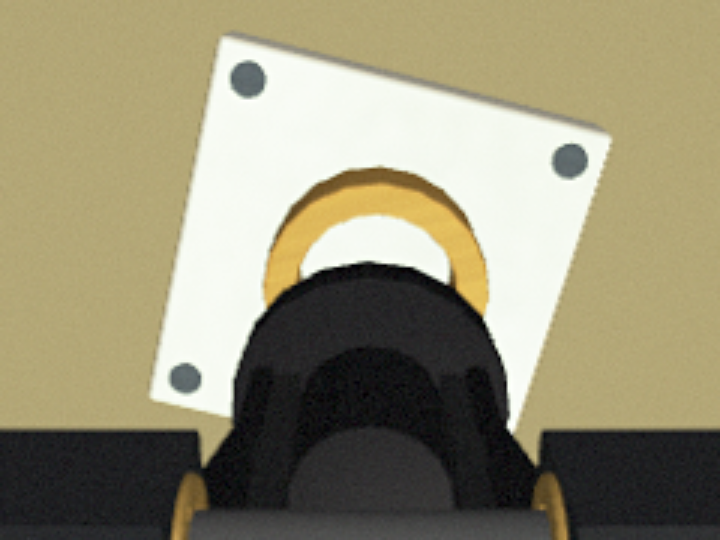

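The crop shows the ring on the white plate and the collar just in front of it, slightly left. I fit both arcs.

```bash
cat > fit.py <<'E'
from look import *
def go(n):
    s,i,im,d=look(n);t=s['tcp_pos']
    hsv=cv2.cvtColor(im,cv2.COLOR_BGR2HSV);H,S,V=[hsv[...,k].astype(int) for k in range(3)]
    print('ring',arc(i,(H>8)&(H<28)&(S>100)&(V>190),range(300,352,2),150,230,.040,30),
          'ringbot',arc(i,(H>8)&(H<28)&(S>100),range(304,348,2),158,230,.018,30),
          'collar',arc(i,V<65,range(292,356,2),175,250,t[2]-.0148,28))
E
python3 -c "import fit;fit.go('w16')"
```

```text
t 31.7 tcp [624.5 191.2 105.8] yaw_y 179.46
ring (array([624.04, 190.49]), np.float64(0.25)) ringbot (array([624.01, 190.79]), np.float64(0.34)) collar (array([625.54, 193.3 ]), np.float64(0.23))
```

Request:
play_rows --commands "-.05 -.08 -.5 0 0 0;0 0 -.4 0 0 0;0 0 -.1 0 0 0;0 0 0 0 0 0;0 0 0 0 0 0"

```text
time_s: 32.25
tcp_pos: [0.6238, 0.1893, 0.0762]
ee_rot: [[-0.008, -1.0, 0.001], [-1.0, 0.008, 0.0], [-0.0, -0.001, -1.0]]
wrist_force: [0.7, 0.3, -3.2]
gripper_width: 0.311
gripper_force: 30.0
```

```bash
python3 -c "import fit;fit.go('w17')"
```

```text
t 32.25 tcp [623.8 189.3  76.2] yaw_y 179.53
ring (array([624.2 , 190.34]), np.float64(0.24)) ringbot (array([624.02, 190.78]), np.float64(0.26)) collar (array([624.96, 191.39]), np.float64(0.22))
```

Request:
play_rows --commands "-.03 -.025 -.2 0 0 0;0 0 -.25 0 0 0;0 0 -.15 0 0 0;0 0 -.08 0 0 0;0 0 -.03 0 0 0;0 0 0 0 0 0"

```text
time_s: 32.9
tcp_pos: [0.6225, 0.188, 0.0548]
ee_rot: [[-0.009, -1.0, 0.0], [-1.0, 0.009, -0.0], [0.0, -0.0, -1.0]]
wrist_force: [-1.7, -1.1, -0.4]
gripper_width: 0.309
gripper_force: 30.0
```

Request:
play_rows --commands "0 0 -.03 0 0 0;0 0 0 0 0 0;0 0 0 0 0 0"

```text
time_s: 33.2
tcp_pos: [0.6226, 0.188, 0.0548]
ee_rot: [[-0.009, -1.0, 0.0], [-1.0, 0.009, -0.0], [0.0, -0.0, -1.0]]
wrist_force: [-3.7, -0.7, 5.9]
gripper_width: 0.307
gripper_force: 30.0
```

Request:
play_rows --commands "0 0 0 0 0 0;0 0 0 0 0 0;0 0 0 0 0 0;0 0 0 0 0 0;0 0 0 0 0 0;0 0 .4 0 0 0;0 0 1 0 0 0;0 0 1 0 0 0;0 .5 1 0 0 0;0 .5 1 0 0 0;0 .5 1 0 0 0;0 0 .5 0 0 0;0 0 0 0 0 0;0 0 0 0 0 0" --grip 87

```text
time_s: 34.6
tcp_pos: [0.6221, 0.2329, 0.2306]
ee_rot: [[-0.009, -1.0, -0.0], [-1.0, 0.009, 0.0], [-0.0, 0.0, -1.0]]
wrist_force: [0.4, -0.3, -0.1]
gripper_width: 0.993
gripper_force: 0.0
```

```bash
python3 - <<'E'
from look import *
s,i,im,d=look('w18')
measure(i,im,'white',(.624,.191),.018)
_,b=measure(i,im,'black',(.624,.19),.051,'e')
measure(i,im,'brass',(.624,.19),.040,'e')
u,v=(int(k) for k in proj(i,[.624,.190,.078])[0]);
P=lambda u,v:((ray(i,[(u,v)])[1]+ray(i,[(u,v)])[0]*d[v,u])*1000).round(1)
print('stem top',P(u,v));
w=cv2.resize(im[90:290,200:440],(360,300))
t,_=cams.capture('top');tt=cv2.resize(t[90:300,130:480],(440,264));o=np.zeros((300,800,3),np.uint8);o[:,:360]=w;o[:264,360:]=tt
cv2.imwrite('pics/c18.png',o);cv2.imwrite('pics/top4.png',t)
E
```

```text
t 34.6 tcp [622.1 232.9 230.6] yaw_y 179.47
white px [321. 132.] ctr [624.3 192.5] size [109.8 109.9] ang 75.2
black px [323. 135.] ctr [622.4 189.9] size [52.6 53.1] ang 159.0
brass px [383. 346.] ctr [566.9 487.7] size [ 25.7 252.5] ang 89.7
stem top [[624.6 189.2  83.6]]
```

View pics/c18.png

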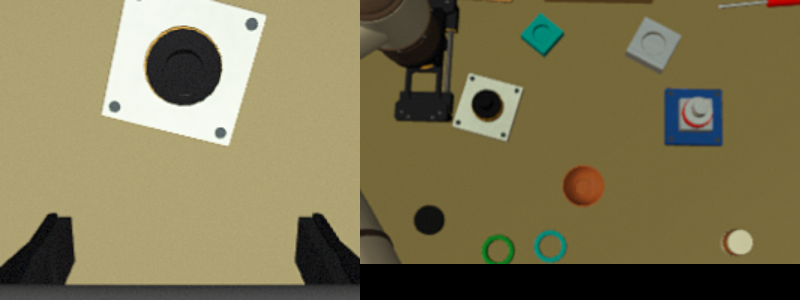

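```bash
python3 - <<'E'
from station import cams
from h import *
i=cams.camera_info('top');t=cv2.imread('pics/top4.png')
measure(i,t,'white',(.621,.187),.018);measure(i,t,'black',(.621,.187),.051,'e')
i0=cams.camera_info('wrist');im=cv2.imread('pics/w18.png')
hsv=cv2.cvtColor(im,cv2.COLOR_BGR2HSV);H,S,V=[hsv[...,k].astype(int) for k in range(3)]
m=(S>90)|(V<70);m[:,:250]=0;m[:,400:]=0
hs=cv2.findContours(((S<60)&(V>150)).astype(np.uint8),cv2.RETR_CCOMP,cv2.CHAIN_APPROX_NONE)
for c,h in zip(hs[0],hs[1][0]):
    if h[3]>=0 and cv2.contourArea(c)>1000:
        e=cv2.fitEllipse((plane(i0,c[:,0],.040)[:,:2]*1000).astype(np.float32));print('ring outline@.040',np.round(e[0],1),np.round(e[1],1))
E
```

```text
white px [233. 174.] ctr [621.  187.4] size [108.6 109.9] ang 75.4
black px [231. 173.] ctr [617.8 183.9] size [49.8 51.9] ang 117.9
ring outline@.040 [623.4 188.3] [59.5 59.8]
```

Request:
play_rows --commands "0 .7 0 0 0 0;0 .65 0 0 0 0;0 0 0 0 0 0;0 0 0 0 0 0"

```text
time_s: 35.1
tcp_pos: [0.6223, 0.2747, 0.2297]
ee_rot: [[-0.008, -1.0, -0.001], [-1.0, 0.008, -0.001], [0.001, 0.001, -1.0]]
wrist_force: [-0.4, -0.1, 0.8]
gripper_width: 1.0
gripper_force: 0.0
```

```bash
cat > chk.py <<'E'
from look import *
s,i,im,d=look('w19')
print('cam',(-i['R'].T@i['t']*1000).round(1))
measure(i,im,'white',(.624,.191),.018)
measure(i,im,'black',(.624,.19),.051,'e')
hsv=cv2.cvtColor(im,cv2.COLOR_BGR2HSV);H,S,V=[hsv[...,k].astype(int) for k in range(3)]
hs=cv2.findContours(((S<60)&(V>150)).astype(np.uint8),cv2.RETR_CCOMP,cv2.CHAIN_APPROX_NONE)
for c,h in zip(hs[0],hs[1][0]):
    if h[3]>=0 and cv2.contourArea(c)>40:
        for z in (.018,.040):
            e=cv2.fitEllipse((plane(i,c[:,0],z)[:,:2]*1000).astype(np.float32));print('hole',z,np.round(e[0],1),np.round(e[1],1))
E
python3 chk.py
```

```text
t 35.1 tcp [622.3 274.7 229.7] yaw_y 179.57
cam [622.8 191.8 391.4]
white px [321.  96.] ctr [624.4 192.7] size [109.9 109.8] ang 75.2
black px [323.  96.] ctr [622.4 190.3] size [52.7 52.9] ang 73.9
hole 0.018 [593.5 246.3] [ 9.6 10.3]
hole 0.04 [595.2 243.1] [9.1 9.7]
hole 0.018 [680.6 223.5] [ 9.4 10.5]
hole 0.04 [677.2 221.6] [8.9 9.9]
hole 0.018 [624.2 189.8] [63.4 63.6]
hole 0.04 [624.1 189.9] [59.7 59.8]
hole 0.018 [570.7 159.4] [ 9.7 10.4]
hole 0.04 [573.8 161.3] [9.1 9.8]
hole 0.018 [657.7 136.5] [10. 10.]
hole 0.04 [655.6 139.8] [9.4 9.4]
```

The overhead view puts the ring 2.3 mm off the plate's middle and the plunger 1.7 mm off the ring. There is plenty of time left, so I'll mend both. First I shift the pair by gripping the ring.

Request:
play_rows --commands ".05 -.95 0 0 0 0;0 -.95 0 0 0 0;0 -.93 -.3 0 0 0;0 0 -1 0 0 0;0 0 -1 0 0 0;0 0 -1 0 0 0;0 0 -1 0 0 0;0 0 -1 0 0 0;0 0 -.8 0 0 0;0 0 -.5 0 0 0;0 0 -.2 0 0 0;0 0 0 0 0 0;0 0 0 0 0 0"

```text
time_s: 36.45
tcp_pos: [0.625, 0.1891, 0.028]
ee_rot: [[-0.009, -1.0, 0.002], [-1.0, 0.009, 0.001], [-0.001, -0.002, -1.0]]
wrist_force: [0.1, 1.4, 0.6]
gripper_width: 1.002
gripper_force: 0.0
```

Request:
play_rows --commands "0 0 0 0 0 0;0 0 0 0 0 0;0 0 0 0 0 0;0 0 0 0 0 0;0 0 0 0 0 0;0 0 0 0 0 0;0 0 0 0 0 0;0 0 0 0 0 0" --grip 50

```text
time_s: 37.25
tcp_pos: [0.6234, 0.1886, 0.0269]
ee_rot: [[-0.009, -1.0, -0.001], [-1.0, 0.009, -0.0], [0.0, 0.001, -1.0]]
wrist_force: [-4.3, 1.0, 5.4]
gripper_width: 0.669
gripper_force: 30.0
```

Request:
play_rows --commands "0 0 .1 0 0 0;0 0 0 0 0 0;.03 .07 0 0 0 0;0 0 0 0 0 0;0 0 -.1 0 0 0;0 0 0 0 0 0;0 0 0 0 0 0"

```text
time_s: 37.95
tcp_pos: [0.6253, 0.1909, 0.027]
ee_rot: [[-0.009, -1.0, 0.001], [-1.0, 0.009, 0.0], [-0.0, -0.001, -1.0]]
wrist_force: [-0.3, -0.9, -1.1]
gripper_width: 0.668
gripper_force: 30.0
```

Request:
play_rows --commands "0 0 -.02 0 0 0;0 0 0 0 0 0"

```text
time_s: 38.15
tcp_pos: [0.6253, 0.1909, 0.0269]
ee_rot: [[-0.009, -1.0, 0.001], [-1.0, 0.009, 0.0], [-0.0, -0.001, -1.0]]
wrist_force: [-1.3, 1.1, 2.4]
gripper_width: 0.673
gripper_force: 30.0
```

Request:
play_rows --commands "0 0 0 0 0 0;0 0 0 0 0 0;0 0 0 0 0 0;0 0 0 0 0 0;0 0 .4 0 0 0;0 0 1 0 0 0;0 0 1 0 0 0;0 0 1 0 0 0;0 0 1 0 0 0;0 .95 1 0 0 0;0 .95 1 0 0 0;0 .9 .4 0 0 0;0 0 0 0 0 0;0 0 0 0 0 0" --grip 87

```text
time_s: 39.55
tcp_pos: [0.6246, 0.2751, 0.2305]
ee_rot: [[-0.008, -1.0, 0.0], [-1.0, 0.008, 0.0], [-0.0, -0.0, -1.0]]
wrist_force: [0.6, -0.8, -0.9]
gripper_width: 1.0
gripper_force: 0.0
```

```bash
python3 chk.py
```

```text
t 39.55 tcp [624.6 275.1 230.5] yaw_y 179.53
cam [624.8 191.9 392.1]
white px [323.  95.] ctr [624.4 192.6] size [109.9 109.9] ang 75.3
black px [323.  97.] ctr [624.6 192.7] size [52.1 53. ] ang 91.3
hole 0.018 [593.7 246.3] [ 9.4 10.3]
hole 0.04 [595.5 243.1] [8.9 9.7]
hole 0.018 [680.6 223.4] [ 9.4 10.7]
hole 0.04 [677.4 221.6] [ 8.9 10. ]
hole 0.018 [626.4 192.2] [63.4 63.7]
hole 0.04 [626.3 192.2] [59.7 59.9]
hole 0.018 [570.7 159.5] [10.  10.6]
hole 0.04 [573.9 161.4] [ 9.4 10. ]
hole 0.018 [657.6 136.3] [ 9.7 10.4]
hole 0.04 [655.7 139.6] [9.1 9.7]
```

```bash
python3 -c "
from station import r
print(r.finish_job())"
```

```text
the job is handed in; nothing more can be done
None
```

The job is handed in after about 40 s of robot time. On the blue plate, the die, red pad and pusher measured within about 1 mm of one another before the final release. On the white plate the brass ring is about 1 mm off the middle. The plunger's collar is down on the ring and about 1.7 mm off the ring's centre.

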